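Hang a lipped parts bin on a louvered panel and slide it to its stop

ROBOT

A 6-joint arm with a two-finger parallel gripper is mounted at the origin on the work surface. World frame = base frame: x ahead of the robot, y to its left, z up, the work surface at z = 0. Lengths are in m, angles in rad, forces in N, time in s.
With the tool pointing down it reaches from about 0.35 to 0.775 m from the base axis. Payload 7.3 kg.
Tool frame: the origin (TCP) lies at the very end of the fingers, on their centre line; the grasp point (between the pads) lies 19 mm behind it (r.tcp_to_grasp is the distance from the TCP to the grasp point, in m); z points along the fingers, y is the direction in which the jaws open and shut (so a half turn about z gives the same grasp; the last joint's range is limited). The gripper opens to 92 mm and grips with 3 to 60 N. Pads are 19 mm wide; open, the fingers measure 130 mm over their backs; the gripper's body (75 mm by 190 mm) begins 47 mm behind the grasp point.
Start: joints at [-1.266, 0.342, 1.524, -0, 1.275, -0.146], TCP at [0.229, -0.473, 0.227] pointing down, gripper open.
Joint ranges: [-2.53, 2.53], [-0.77, 2.02], [0.04, 2.7], [-1, 4.14], [0.28, 2.66], [-3.11, 3.11]. Speed limits (rad/s): [2.57, 2.57, 3.14, 3.14, 3.14, 3.14].

INTERFACE

Orientations are given as a rotation vector (axis times angle).
In Python, from bench import r gives the robot as it stands.
- The arm moves only by the shell command python3 -m jog 'ROWS'. ROWS is JSON, one flat list of numbers, 7 for each row, row after row: the shift along the tool's x, y, z in m, then the turn, a rotation vector about the tool's x, y, z in degrees, then the opening, from -1 (shut) to 1 (fully open), so that 0 is half open. A call has 1 to 5 rows; each row is the pose to reach, as a shift and turn from the pose measured when the call began, along the tool's axes at that moment; what a row does not reach only later rows make up. A row lasts 1/8 s, in which the tool goes at most 62.5 mm and 10.7 degrees, less where a joint would pass 70% of its speed; a pose out of reach is approached as far as the arm can. A call with a gripper value outside its range is refused whole. The fingers move at their own pace and stop on an object; the grip force is fixed at half the most. Time passes only in rows, so rows that repeat a pose let the fingers close. It gives the time, the measured TCP pose, the force and the opening at its end, in the units of the state.
- r.get_state(): the state, without advancing time (a new reading comes with each control period).
- r.read_camera(name): name is "scene" or "top" or "wrist"; returns (picture, depth): 384x512x3 uint8, red, green, blue; 384x512 float32, m along the optical axis (not along the pixel's ray), 0 where there is no reading.
- r.get_calibration(name): a dict with "fx", "fy", "cx", "cy" (pixels), "distortion" ([k1, k2, p1, p2, k3] as OpenCV has them; the pictures are not rectified), "world_from_camera" (4x4, takes a point from camera to world coordinates). Camera axes: x right, y down, z forward; pixel columns grow to the right and rows downward; lengths in m; the calibration is good to about 2 mm. A picture is of the moment at which its call begins: read the wrist's pose just before it. get_calibration takes no time and is no camera call; for the wrist camera it gives the pose at the moment of the call.
- r.finish_job(): hands the job in, once; it reports no verdict.
The state is a dict: "time_s": time; "qpos": joint angles; "qvel": joint speeds; "effort": joint torques, N m; "ee_pos": TCP position; "tool_rot": TCP orientation; "ft_force": force on the tool from outside, world axes, zero at the start; "ft_torque": the same for the moment, N m; "grip_width": opening from 0.0 (shut) to 1.0 (fully open).
Only numpy, scipy, OpenCV 4.12 (cv2) and the standard library are available. Lean on these libraries where they do the work, as an engineer would, in place of code of your own. Each camera call takes 0.05 s, during which the arm holds its last target.

TASK

Pick up the blue parts bin by its white upright grip tab, lift it over the steel rail of the louvered panel and lower it gently until its rear lip has caught behind the rail and the rail carries it, a few centimetres to the right (as the robot sees it) of the orange stop. Still holding the tab, slide the bin along the rail until it butts gently against the stop, then let go so that it hangs there by itself. The bin must never knock or press against the panel, rail or stop with 25 N or more, so do not let the bin drop onto the rail, and leave the white bottle, the glass dish and the screwdriver where they are.

Things in the scene. Friction and masses are not known exactly. Their poses are not given: they have to be found in the camera images.
- panel: Louvered panel standing fixed on the bench, 300 mm wide. Origin: on the bench, below the middle of the rail, in the rail's mid-plane. z up; -x is the robot side, where the bin hangs; +y is its left. 54 mm below the rail's top edge a black soft bumper tube, 14 mm thick (front at x = -4 mm, yields about 2 mm), takes the hung bin's back. Foot plate x = -20 to 80 mm, 12 mm high.
- rail_zone (a point): Point of the panel 150 mm above its origin, axes as the panel's. The rail is an upright steel tongue 4 mm thick (x = -2 to +2 mm), 260 mm long (y), open behind (a bar at x = 21 mm, 112 mm up; posts at the ends). Its height is adjustable and NOT measured: its top edge is anywhere from 20 mm below to 20 mm above this point (130 to 170 mm above the bench). Find it by feel.
- stop: Orange stop clamped fast on the panel, 60 to 110 mm left (+y) of the panel's middle: a plate 6 mm thick, 56 mm in x (from 54 mm in front of the rail's mid-plane to 2 mm behind it), 50 mm high. Axes as the panel's. Origin: on its right (-y) face, which the bin must butt against, in the rail's mid-plane, 130 mm above the bench; its top is at 155 mm.
- bin_center (a point): Centre of the blue open-topped bin, half-way up (37.5 mm above its underside); it starts standing on the bench. Outside 90 mm deep (x), 90 mm wide (y), 75 mm high, walls 3.5 mm, 0.28 to 0.46 kg. z up, +x to its back with the lip, +y to its left. Hung on the rail and let go, it leans 4 to 7 degrees, its foot in towards the panel.
- bin_lip (a point): Middle of the lower edge of the bin's rear lip, 57 mm behind the bin's centre, 47 mm above its underside; axes as the bin's. A web 4 mm thick (underside 71 mm above the bin's underside) runs back from the rear wall (x = 45 mm), and the lip, 4 mm thick (x = 55 to 59 mm), hangs from it: a throat 10 mm wide, 24 mm deep, 84 mm long. The web's underside comes to rest on the rail's top edge.
- bin_grip (a point): Grip point on the bin's white upright tab, on the bin's centre line 95 mm above its underside (57.5 mm above bin_center). The tab is 12 mm thick (x), 52 mm wide (y), and rises 36 mm above the rim, to 111.5 mm above the underside. Pinch it across its thickness (along the bin's x). Axes as the bin's.
- bin_left (a point): Point on the outside of the bin's left (+y) wall, 25 mm behind the bin's centre and half-way up, which meets the stop. Axes as the bin's.
- bottle_center (a point): Centre of a white plastic bottle, 56 mm across, 120 mm high, standing on the bench. Leave alone.
- dish_center (a point): Centre of a closed green glass dish, 90 mm across, 14 mm high, lying on the bench. Leave alone.
- driver: Screwdriver with a yellow handle, 180 mm long, lying on the bench along its x axis. Leave alone.

How it is judged:
By the outcome, as a careful person would: the job done as asked, in the order asked, and still so for the second after the job is handed in, with the robot touching nothing.
It also fails if it takes over 70 s, if anything falls off the work surface, if the arm or the gripper's body presses on something with over 40 N, if the wrist force passes 120 N, or if a joint passes its speed limit or range.

## Working session

There is one attempt and no reset: what is moved stays moved. The work goes in short steps, Python scripts to look and compute and a shell command to move; the robot and the scene stay as the last step left them, time stands still between calls to the robot, and variables do not carry over. Pictures are saved under pics/ and viewed, and the job is handed in when it is done.

```bash
mkdir -p pics; ls; python3 - <<'E'
from bench import r
import cv2,numpy as np
s=r.get_state();print(s)
for n in ["scene","top","wrist"]:
    c=r.get_calibration(n);print(n,c)
    p,d=r.read_camera(n);cv2.imwrite(f"pics/{n}0.png",p[:,:,::-1]);np.savez(f"{n}0.npz",p=p,d=d,T=c["world_from_camera"])
E
```

```text
pics
{'time_s': 0.0, 'qpos': array([-1.26600804e+00,  3.42732850e-01,  1.52500829e+00, -2.56659463e-06,
        1.27540005e+00, -1.45977690e-01]), 'qvel': array([-0.00019712,  0.00044517,  0.00146848,  0.00090044,  0.00011796,
       -0.00023945]), 'effort': array([-7.73945703e-04, -4.31248283e+01, -2.44222176e+01,  7.17244414e-02,
        5.59718348e-02, -1.39545264e-04]), 'ee_pos': array([ 0.22862627, -0.47215569,  0.22604275]), 'tool_rot': array([-3.06063264e+00, -7.01738330e-01,  1.96692985e-04]), 'ft_force': array([ 0.36580473, -0.02909583, -0.27617237]), 'ft_torque': array([-0.01299185,  0.05941361, -0.0219931 ]), 'grip_width': 0.996173866164705}
scene {'fx': 439.30982868970386, 'fy': 439.30982868970386, 'cx': 255.8471596520682, 'cy': 184.72494810118332, 'distortion': array([-0.03485649,  0.        ,  0.        ,  0.        ,  0.        ]), 'world_from_camera': array([[-0.26229202,  0.79053835, -0.55340041,  1.18852089],
       [ 0.96491254,  0.22205558, -0.14012531,  0.21512538],
       [ 0.01211122, -0.57073675, -0.82104378,  1.0724074 ],
       [ 0.        ,  0.        ,  0.
[... 251 characters left out ...]
-0.01594217, -0.99632416,  0.08416656,  0.44247224],
       [-0.99986551,  0.01556156, -0.0051762 ,  0.04467534],
       [ 0.00384741, -0.08423776, -0.99643826,  1.11398487],
       [ 0.        ,  0.        ,  0.        ,  1.        ]])}
wrist {'fx': 323.14436456196063, 'fy': 323.14436456196063, 'cx': 260.5182351003557, 'cy': 193.187252103875, 'distortion': array([-0.08270641,  0.        ,  0.        ,  0.        ,  0.        ]), 'world_from_camera': array([[ 0.43528169, -0.86637118, -0.24480774,  0.29581107],
       [-0.90029238, -0.41944242, -0.11636876, -0.44078663],
       [-0.00186421,  0.27105174, -0.96256297,  0.38387693],
       [ 0.        ,  0.        ,  0.        ,  1.        ]])}
```

View pics/scene0.png

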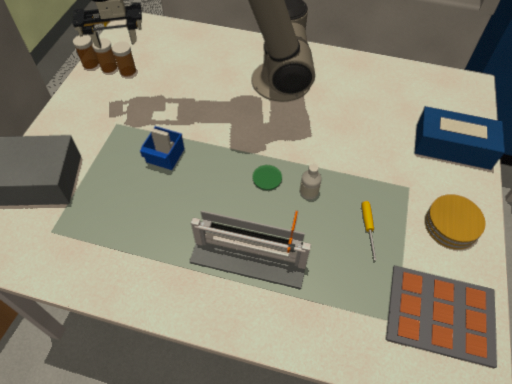

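View pics/top0.png

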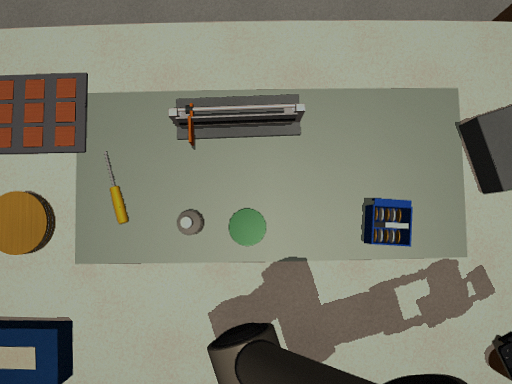

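View pics/wrist0.png

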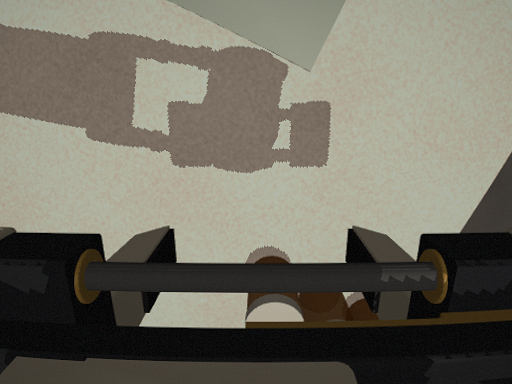

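```bash
cat > h.py <<'E'
import numpy as np,cv2
from bench import r
def load(f): z=np.load(f);return z["p"],z["d"],z["T"]
def pts(n,uv,depth,T):
    c=r.get_calibration(n);K=np.array([[c["fx"],0,c["cx"]],[0,c["fy"],c["cy"]],[0,0,1]])
    q=cv2.undistortPoints(np.asarray(uv,float).reshape(-1,1,2),K,c["distortion"]).reshape(-1,2)
    P=np.c_[q,np.ones(len(q))]*np.asarray(depth).reshape(-1,1)
    return P@T[:3,:3].T+T[:3,3]
def cloud(n,p,d,T):
    v,u=np.mgrid[0:384,0:512]
    return pts(n,np.c_[u.ravel(),v.ravel()],d.ravel(),T).reshape(384,512,3)
def onplane(n,uv,z,T):
    P=pts(n,uv,np.ones(len(uv)),T)-T[:3,3]
    return T[:3,3]+P*((z-T[2,3])/P[:,2:3])
E
python3 - <<'E'
from h import *
p,d,T=load("top0.npz")
a=cv2.resize(p[185:260,345:430],None,fx=8,fy=8,interpolation=cv2.INTER_NEAREST)
b=cv2.resize(p[90:155,160:312],None,fx=5,fy=5,interpolation=cv2.INTER_NEAREST)
cv2.imwrite("pics/ta.png",a[:,:,::-1]);cv2.imwrite("pics/tb.png",b[:,:,::-1])
C=cloud("top",p,d,T);np.save("C.npy",C)
np.set_printoptions(linewidth=250,precision=0,suppress=True)
print("z bin mm, rows192:252:2, cols 356:420:3");print(C[192:252:2,356:420:3,2]*1000)
p,d,T=load("scene0.npz")
a=cv2.resize(p[115:180,130:195],None,fx=8,fy=8,interpolation=cv2.INTER_NEAREST)
cv2.imwrite("pics/sa.png",a[:,:,::-1])
a=cv2.resize(p[200:290,180:315],None,fx=5,fy=5,interpolation=cv2.INTER_NEAREST)
cv2.imwrite("pics/sb.png",a[:,:,::-1])
E
```

```text
z bin mm, rows192:252:2, cols 356:420:3
[[   2.   -1.    1.    4.    2.    8.    0.   -1.    2.    2.    1.    2.   -1.    3.    1.    3.   -0.    2.    1.    3.   -0.    2.]
 [   1.    3.    0.   -2.    2.    4.   -2.   -0.    2.    2.    3.    0.   -1.    2.    2.    3.   -2.    3.   -1.    3.    0.    8.]
 [   2.    3.    2.    0.    3.    5.    5.   -1.    2.   -1.   -1.    2.    2.   -1.    2.    2.    4.    1.   -1.    4.    2.    0.]
 [   0.    6.    4.    1.    1.    1.   -0.   -0.    1.   -1.    1.    2.    2.   -2.    2.   -3.    6.    3.    4.   -2.   -2.    1.]
 [   2.    1.   -1.    2.   -2.    3.   66.   77.   76.   74.   73.   73.   75.   75.   74.   73.   75. 1114.    7.   -1.   -3.    0.]
 [   2.    1.    2.    1.    3.    2.   -1.   78.   77.   74.   75.   75.   77.   74.   73.   76.   72.   78.   68.    4.   -0.   -2.]
 [   1.    0.    2.   -0.   -1.    0.   71.   76.   76.   79.   75.   76.   70.   78.   70.   71.   74.   77.   75.   -1.   -0.   -2.]
 [  -3.   -2.   -3.   -1.   28.   57.   76.   77.   75.   73.   73.   74.   76.   80.   76.   74.   72.   73.   76.
[... 2290 characters left out ...]
  77.    2.    1.   -1.]
 [   3.   -3.    4.   16.   46.   69.   73.   63.   39.   17.    6.    5.   26.   -0.   31.   14.   38.   62.   74.   -0.    3.    4.]
 [  -1.    1.    2.   -1.    2.    1.    1.    5. 1114.   75.   74.   72.   77.   77.   74.   73.   72.   63.   75.    2.    3.   -1.]
 [  -1.    3.    6.   -1.   -1.    3.    1.    1.    4.   -1.    1.    1.    1.    0.    4.    0.    2.    3.    4.    1.    0.    4.]
 [   0.    2.    3.    0.    1.   -1.    0.    4.    2.    3.   -1.    3.    1.    0.    3.    2.    1.    5.    2.    2.    3. 1114.]
 [   0.    0.   -0.   -1.    2.   -1.    1.    4.    4.    1.    1.    3.    1.    1.   -1.    3.    5.    5.    1.    4.    1.    2.]]
```

```bash
sleep 0
```

```text
(no output)
```

View pics/ta.png

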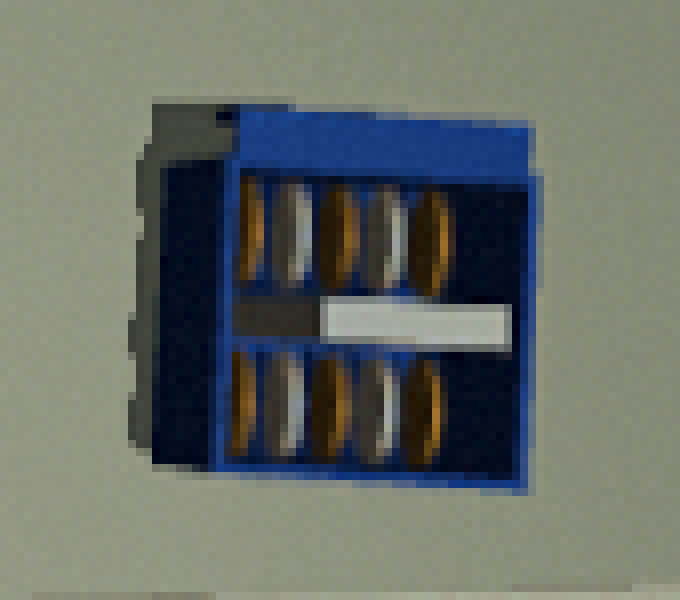

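View pics/tb.png

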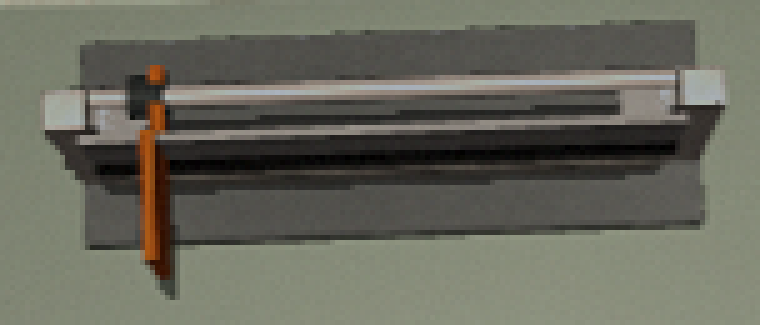

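View pics/sa.png

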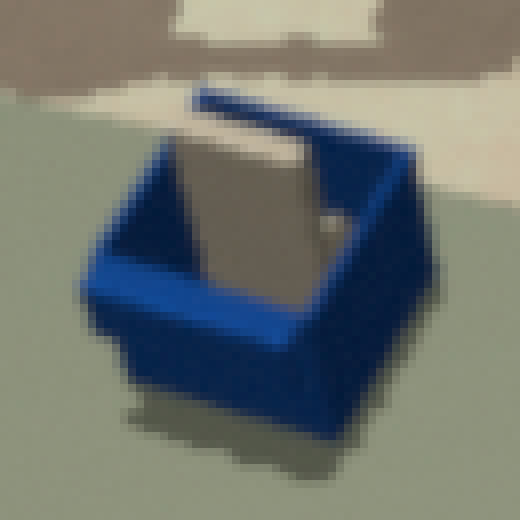

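View pics/sb.png

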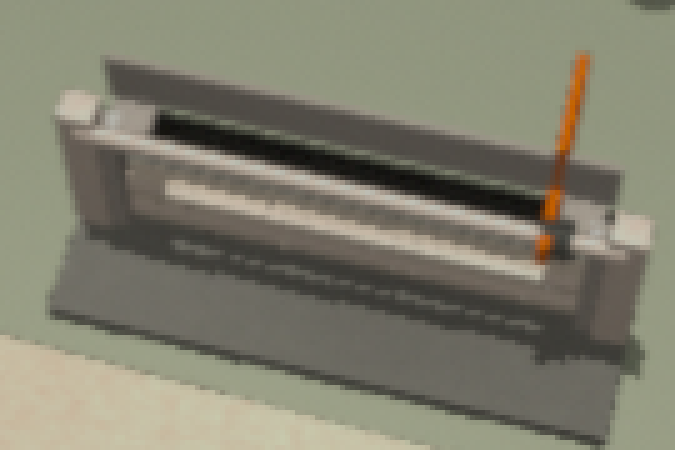

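```bash
python3 - <<'E'
from h import *
np.set_printoptions(precision=4,suppress=True)
p,d,T=load("top0.npz");C=np.load("C.npy")
# tab
v,u=np.mgrid[0:384,0:512]
box=(u>355)&(u<425)&(v>190)&(v<255)
m=box&(C[...,2]>.09)&(C[...,2]<.13)&(p.min(2)>130)
uv=np.c_[u[m],v[m]].astype(float);print(len(uv))
P=onplane("top",uv,.1115,T);rect=cv2.minAreaRect((P[:,:2]*1000).astype(np.float32));print("tab",rect,P.mean(0))
hsv=cv2.cvtColor(p,cv2.COLOR_RGB2HSV)
# rim
m=box&(C[...,2]>.066)&(C[...,2]<.082)&(hsv[...,0]>100)&(hsv[...,0]<130)&(hsv[...,1]>150)
P=onplane("top",np.c_[u[m],v[m]].astype(float),.075,T);rect=cv2.minAreaRect((P[:,:2]*1000).astype(np.float32));print("rim",rect)
# panel
box=(u>155)&(u<315)&(v>85)&(v<155)
# footplate corners
for nm,uv in [("foot",[(176,98.5),(299,94.2),(300.8,134.3),(177.5,139.3)])]:
    print(nm,onplane("top",np.array(uv,float),.012,T))
# foot by depth
m=box&(C[...,2]>.004)&(C[...,2]<.02)&(p.max(2)<110)&(hsv[...,1]<40)
P=onplane("top",np.c_[u[m],v[m]].astype(float),.012,T);print("foot rect",cv2.minAreaRect((P[:,:2]*1000).astype(np.float32)))
# stop
m=box&(hsv[...,0]<15)&(hsv[...,1]>180)
P=C[m];print("stop z",np.sort(P[:,2])[::12]); 
t=m&(p[...,0]>185);print([ (a,b) for a,b in zip(*np.where(t))][:5],t.sum(), C[t][:,2])
P=onplane("top",np.c_[u[t],v[t]].astype(float),.155,T);print("stop top rect",cv2.minAreaRect((P[:,:2]*1000).astype(np.float32)),P.mean(0))
# rail heights
np.set_printoptions(linewidth=250,precision=0,suppress=True)
print(C[98:140,200:300:8,2]*1000)
E
```

```text
96
tab ((431.1742248535156, -269.35333251953125), (46.57366180419922, 8.692146301269531), 88.80859375) [ 0.4313 -0.2697  0.1115]
rim ((438.17425537109375, -268.9523620605469), (91.48259735107422, 102.17764282226562), 84.93403625488281)
foot [[ 0.7457  0.2254  0.012 ]
 [ 0.7517 -0.0744  0.012 ]
 [ 0.6524 -0.0761  0.012 ]
 [ 0.6449  0.2216  0.012 ]]
foot rect ((698.716552734375, 75.877685546875), (101.83135986328125, 297.7453918457031), 1.3153020143508911)
stop z [0.0088 0.1152 0.1193 0.121  0.123  0.132  0.1377 0.1476 0.1516 0.1526
 0.1534 0.1544 0.1551 0.1558 0.1587]
[] 0 []Traceback (most recent call last):
  File "<stdin>", line 26, in <module>
  File "h.py", line 13, in onplane
    P=pts(n,uv,np.ones(len(uv)),T)-T[:3,3]
      ~~~^^^^^^^^^^^^^^^^^^^^^^^^^
  File "h.py", line 6, in pts
    q=cv2.undistortPoints(np.asarray(uv,float).reshape(-1,1,2),K,c["distortion"]).reshape(-1,2)
      ~~~~~~~~~~~~~~~~~~~^^^^^^^^^^^^^^^^^^^^^^^^^^^^^^^^^^^^^^^^^^^^^^^^^^^^^^^^
cv2.error: OpenCV(4.12.0) /io/opencv/modules/calib3d/src/undistort.dispatch.cpp:347: error: (-215:Assertion failed) CV_IS_MAT(_src) && CV_IS_MAT(_dst) && (_src->rows == 1 || _src->cols == 1) && (_dst->rows == 1 || _dst->cols == 1) && _src->cols + _src->rows - 1 == _dst->rows + _dst->cols - 1 && (CV_MAT_TYPE(_src->type) == CV_32FC2 || CV_MAT_TYPE(_src->type) == CV_64FC2) && (CV_MAT_TYPE(_dst->type) == CV_32FC2 || CV_MAT_TYPE(_dst->type) == CV_64FC2) in function 'cvUndistortPointsInternal'
```

```bash
python3 - <<'E'
from h import *
np.set_printoptions(precision=4,suppress=True)
p,d,T=load("top0.npz");C=np.load("C.npy")
v,u=np.mgrid[0:384,0:512]
hsv=cv2.cvtColor(p,cv2.COLOR_RGB2HSV)
# lip rear edge & sides: subpixel by gray gradient on the blue-ness
blue=p[...,2].astype(float)-p[...,0]
uv=[]
for c in range(376,410):
    col=blue[195:203,c]; g=np.diff(col); k=np.argmax(g); uv.append((c,195+k+ .5))
uv=np.array(uv);P=onplane("top",uv,.075,T)
f=np.polyfit(P[:,1],P[:,0],1);print("rear edge slope deg",np.degrees(np.arctan(f[0])), "x at y=-.27",np.polyval(f,-.27))
m=(u>355)&(u<425)&(v>190)&(v<255)&(C[...,2]>.09)&(C[...,2]<.13)&(p.min(2)>120)
P=onplane("top",np.c_[u[m],v[m]].astype(float),.1115,T);f=np.polyfit(P[:,1],P[:,0],1);print("tab slope",np.degrees(np.arctan(f[0])),P[:,1].min(),P[:,1].max())
box=(u>155)&(u<315)&(v>85)&(v<155)
m=box&(hsv[...,0]<15)&(hsv[...,1]>150)&(C[...,2]>.147)&(C[...,2]<.163)
P=onplane("top",np.c_[u[m],v[m]].astype(float),.155,T);print("stop top rect",cv2.minAreaRect((P[:,:2]*1000).astype(np.float32)),P.mean(0))
# panel frame of points
o=np.array([.6687,.0752]);a=np.radians(1.35);R=np.array([[np.cos(a),-np.sin(a)],[np.sin(a),np.cos(a)]])
Q=np.dstack([(C[...,:2]-o)@R,C[...,2]])
mp=box&(Q[...,2]>.1)&(np.abs(Q[...,1])<.1)&~((hsv[...,0]<15)&(hsv[...,1]>150))
for x in range(-20,40,2):
    k=mp&(Q[...,0]*1000>=x)&(Q[...,0]*1000<x+2)
    if k.sum(): print(x,k.sum(),np.median(Q[k][:,2]),Q[k][:,2].max())
p,d,T=load("scene0.npz");C2=cloud("scene",p,d,T);Q=np.dstack([(C2[...,:2]-o)@R,C2[...,2]])
b=(u>185)&(u<312)&(v>205)&(v<285)&(Q[...,2]>.1)&(np.abs(Q[...,1])<.1)
print("scene")
for x in range(-20,40,2):
    k=b&(Q[...,0]*1000>=x)&(Q[...,0]*1000<x+2)
    if k.sum(): print(x,k.sum(),np.median(Q[k][:,2]),np.percentile(Q[k][:,2],90))
E
```

```text
rear edge slope deg 5.528473989152245 x at y=-.27 0.49002142308928637
tab slope 3.7996639073143577 -0.29486099232448926 -0.24382265527472832
stop top rect ((640.1939086914062, 173.34036254882812), (6.34013557434082, 55.66297149658203), 89.94866180419922) [0.6415 0.1729 0.155 ]
-10 1 0.11465414784374894 0.11465414784374894
-4 2 0.10953126743186986 0.11854500304469984
-2 373 0.13008012383463075 0.14973675017648647
0 105 0.14608079229056703 0.15028056110382715
2 54 0.14609580942457367 0.148948943732774
8 1 0.12409211296998446 0.12409211296998446
12 1 0.11258379522752304 0.11258379522752304
16 1 0.11022116296493256 0.11022116296493256
18 1 0.1126617609261884 0.1126617609261884
20 7 0.11357927348595132 0.11476810903526025
22 105 0.11412054711238828 0.12068306793083694
24 89 0.1155445314885496 0.12256745584117845
26 84 0.11644391970577617 0.1216741039702699
28 71 0.1161040447414553 0.12132282265984029
30 55 0.11460465316378521 0.11816084702582441
32 4 0.11123430575121829 0.11221770794385999
34 1 0.10647582026727465 0.10647582026727465
36 1 0.10586460195066238 0.10586460195066238
scene
-18 
[... 424 characters left out ...]
4 0.14710075430725794
6 328 0.13052042613022685 0.14591062347291758
8 32 0.10213703014272796 0.13202362573106816
10 25 0.10168331739735137 0.10505292815322317
12 8 0.10114944236011097 0.108079378705488
14 8 0.10150098791447543 0.11869830951150154
16 1 0.12298707803197051 0.12298707803197051
18 1 0.12003064169939626 0.12003064169939626
24 11 0.11386630288077904 0.1214873656877199
26 34 0.11549466530844937 0.11684696543574774
28 43 0.11646412752369795 0.11781427095042682
30 76 0.11676280909533177 0.11888316282601963
32 86 0.11562321429044009 0.11863660111409441
34 73 0.11441462968255678 0.117589490214136
36 10 0.11597206400011073 0.11810884250670436
38 2 0.12221670367532589 0.12366655132933743
```

```bash
cat >> h.py <<'E'
from scipy.spatial.transform import Rotation as Ro
def Rt(yaw):  # tool y along heading yaw (deg), z down
    a=np.radians(yaw);y=np.array([np.cos(a),np.sin(a),0]);z=np.array([0,0,-1.]);return np.c_[np.cross(y,z),y,z]
def go(pos,yaw):
    s=r.get_state();R0=Ro.from_rotvec(s["tool_rot"]).as_matrix()
    sh=R0.T@(np.array(pos)-s["ee_pos"]);w=np.degrees(Ro.from_matrix(R0.T@Rt(yaw)).as_rotvec())
    np.set_printoptions(precision=4,suppress=True)
    print("t",s["time_s"],"tcp",s["ee_pos"],"F",s["ft_force"],"w",s["grip_width"]);print("shift",sh,"turn",w)
def me():
    s=r.get_state();R0=Ro.from_rotvec(s["tool_rot"]).as_matrix()
    print(s["ee_pos"],"yaw y-axis",np.degrees(np.arctan2(R0[1,1],R0[0,1])),"tilt z",R0[:,2],"F",s["ft_force"])
E
python3 -c "
from h import *
go([.4313,-.2695,.2],-5)"
```

```text
t 0.15 tcp [ 0.2287 -0.4723  0.2262] F [0.2619 0.2164 0.2846] w 1.002109135483765
shift [ 0.2707 -0.0942  0.0264] turn [ -0.0512  -0.0413 -59.1743]
```

```bash
python3 -m jog '[0.05,-0.02,0.005,0,0,-10,-0.2, 0.1,-0.035,0.01,0,0,-20,-0.2, 0.155,-0.054,0.015,0,0,-30,-0.2, 0.21,-0.073,0.02,0,0,-40,-0.2, 0.25,-0.087,0.026,0,0,-50,-0.2]'; python3 -c "
from h import *
go([.4313,-.2695,.2],-5)"
```

```text
time_s: 0.78
ee_pos: [0.4171, -0.2831, 0.2001]
tool_rot: [-2.471, -1.938, -0.001]
ft_force: [0.3, -0.6, -0.5]
grip_width: 0.507
t 0.775 tcp [ 0.4171 -0.2831  0.2001] F [ 0.3258 -0.5526 -0.5424] w 0.5068460996072561
shift [0.0166 0.0106 0.0001] turn [-0.0278 -0.0707 -8.7754]
```

```bash
python3 -m jog '[0.0166,0.0106,0,0,0,-8.8,-0.2,0.0166,0.0106,0,0,0,-8.8,-0.2]'; python3 - <<'E'
from h import *
me();c=r.get_calibration("wrist")
p,d=r.read_camera("wrist");cv2.imwrite("pics/w1.png",p[:,:,::-1]);np.savez("w1.npz",p=p,d=d,T=c["world_from_camera"])
E
```

```text
time_s: 1.02
ee_pos: [0.432, -0.2683, 0.1998]
tool_rot: [-2.312, -2.124, -0.001]
ft_force: [-0.6, -0.6, 0.4]
grip_width: 0.401
[ 0.43199024 -0.26826928  0.19977955] yaw y-axis -4.845740628045541 tilt z [-7.96328834e-04  1.89940105e-03 -9.99997879e-01] F [-0.62337377 -0.57925875  0.39317443]
```

View pics/w1.png

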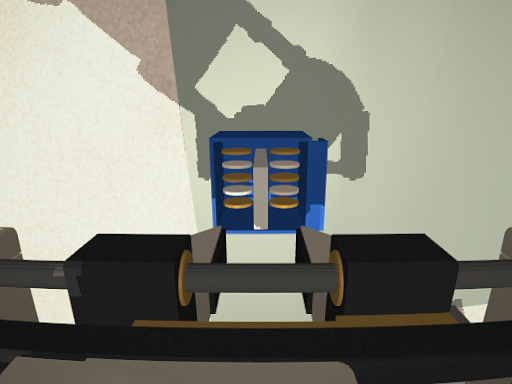

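The wrist view shows the bin at about (265,182), the tab upright at columns 253–268, rows 148–230, and the lip on the right. I'll check the tab position from this view.

```bash
python3 - <<'E'
from h import *
np.set_printoptions(precision=4,suppress=True)
p,d,T=load("w1.npz")
C=cloud("wrist",p,d,T)
v,u=np.mgrid[0:384,0:512]
m=(u>205)&(u<335)&(v>125)&(v<240)&(C[...,2]>.1)&(C[...,2]<.125)
print(m.sum(),C[m].mean(0),u[m].min(),u[m].max(),v[m].min(),v[m].max())
P=onplane("wrist",np.c_[u[m],v[m]].astype(float),.1115,T)
rc=cv2.minAreaRect((P[:,:2]*1000).astype(np.float32));print(rc);f=np.polyfit(P[:,1],P[:,0],1);print(np.degrees(np.arctan(f[0])),P.mean(0),P[:,1].min(),P[:,1].max())
hsv=cv2.cvtColor(p,cv2.COLOR_RGB2HSV)
m=(u>200)&(u<335)&(v>120)&(v<240)&(C[...,2]>.066)&(C[...,2]<.082)&(hsv[...,0]>100)&(hsv[...,0]<130)&(hsv[...,1]>150)
P=onplane("wrist",np.c_[u[m],v[m]].astype(float),.075,T);print("rim",cv2.minAreaRect((P[:,:2]*1000).astype(np.float32)))
E
```

```text
954 [ 0.4329 -0.2675  0.1111] 253 267 164 229
((432.71929931640625, -267.95770263671875), (53.82676696777344, 11.243684768676758), 85.44026184082031)
4.171803824919842 [ 0.4329 -0.2674  0.1115] -0.2951678879081765 -0.24090132476254328
rim ((439.90338134765625, -268.5231018066406), (89.54248809814453, 102.95415496826172), 85.27399444580078)
```

```bash
python3 -m jog '[0,0,0.04,0,0,0,-0.2,0,0,0.08,0,0,0,-0.2,0,0.0005,0.11,0,0,0,-0.2,0,0.0005,0.121,0,0,0,-0.2,0,0.0005,0.121,0,0,0,-0.2]' && python3 -c "
from h import *
me()"
```

```text
time_s: 1.7
ee_pos: [0.4313, -0.2696, 0.0788]
tool_rot: [-2.317, -2.118, -0.0]
ft_force: [0.7, -0.6, -0.8]
grip_width: 0.4
[ 0.43132342 -0.26958592  0.07884932] yaw y-axis -5.14003285373188 tilt z [-0.00151893  0.00181425 -0.9999972 ] F [ 0.65348828 -0.62783521 -0.80116723]
```

```bash
python3 -m jog '[0,0.001,0,0,0,0,-0.5,0,0.001,0,0,0,0,-1,0,0.001,0,0,0,0,-1,0,0.001,0,0,0,0,-1,0,0.001,0,0,0,0,-1]'; python3 -m jog '[0,0,-0.005,0,0,0,-1,0,0,-0.02,0,0,0,-1,0,0,-0.04,0,0,0,-1,0,0,-0.04,0,0,0,-1,0,0,-0.04,0,0,0,-1]'; python3 - <<'E'
from h import *
me()
for n in ["wrist","scene"]:
    c=r.get_calibration(n)
    p,d=r.read_camera(n);cv2.imwrite(f"pics/{n}2.png",p[:,:,::-1]);np.savez(f"{n}2.npz",p=p,d=d,T=c["world_from_camera"])
E
```

```text
time_s: 2.33
ee_pos: [0.4323, -0.2697, 0.0793]
tool_rot: [-2.317, -2.118, -0.0]
ft_force: [-2.1, 0.7, 5.0]
grip_width: 0.13
time_s: 2.95
ee_pos: [0.4322, -0.2695, 0.119]
tool_rot: [-2.317, -2.118, -0.0]
ft_force: [-0.9, 0.7, -3.4]
grip_width: 0.129
[ 0.43215499 -0.26952502  0.11899088] yaw y-axis -5.133483654471407 tilt z [-0.00166778  0.00187634 -0.99999685] F [-0.93660065  0.69561506 -3.36346628]
```

View pics/wrist2.png

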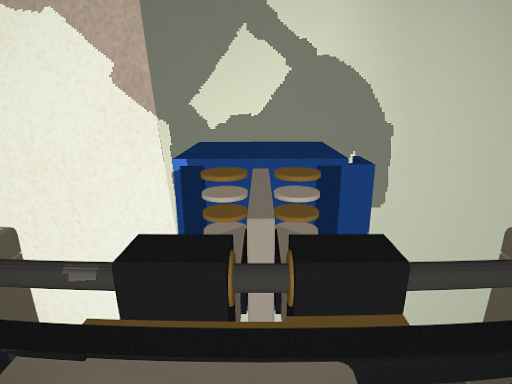

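View pics/scene2.png

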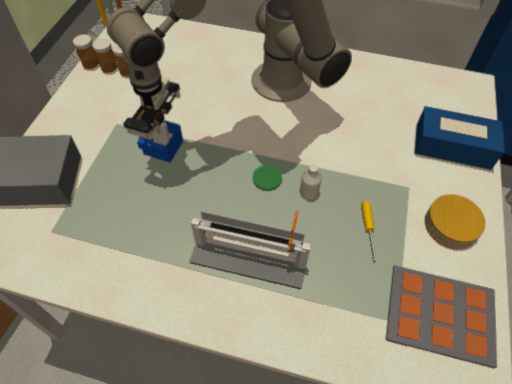

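```bash
python3 -c "
from h import *
go([.550,.0824,.23],1.35)"
```

```text
t 3.05 tcp [ 0.432  -0.2694  0.1186] F [ 0.8768 -0.4823 -4.9872] w 0.13723615720127375
shift [ 0.3612  0.0858 -0.1108] turn [-0.145  -0.1394 -6.4818]
```

```bash
python3 -m jog '[0,0,-0.03,0,0,0,-1,0.02,0.005,-0.07,0,0,0,-1,0.05,0.012,-0.1,0,0,-1,-1,0.09,0.022,-0.111,0,0,-2,-1,0.13,0.032,-0.111,0,0,-3,-1]';python3 -m jog '[0.04,0.01,0,0,0,-1,-1,0.08,0.02,0,0,0,-2,-1,0.12,0.03,0,0,0,-3,-1,0.16,0.04,0,0,0,-4,-1,0.19,0.045,0,0,0,-4,-1]'; python3 -c "
from h import *
go([.550,.0824,.23],1.35)"
```

```text
time_s: 3.68
ee_pos: [0.4763, -0.1421, 0.2303]
tool_rot: [-2.261, -2.178, -0.001]
ft_force: [0.7, 0.2, -4.3]
grip_width: 0.129
time_s: 4.3
ee_pos: [0.5283, 0.0478, 0.2297]
tool_rot: [-2.181, -2.256, 0.001]
ft_force: [0.1, -0.4, -4.0]
grip_width: 0.129
t 4.3 tcp [0.5283 0.0478 0.2297] F [ 0.1428 -0.3692 -4.037 ] w 0.1286684066890564
shift [ 0.0339  0.0229 -0.0003] turn [-0.1612 -0.1382  0.5762]
```

```bash
python3 -m jog '[0.03,0.02,0,-0.15,-0.15,0.6,-1,0.034,0.023,0,-0.15,-0.15,0.6,-1,0.034,0.023,0,-0.15,-0.15,0.6,-1]'; python3 - <<'E'
from h import *
me()
for n in ["wrist","scene","top"]:
    c=r.get_calibration(n)
    p,d=r.read_camera(n);np.savez(f"{n}3.npz",p=p,d=d,T=c["world_from_camera"])
    if n=="scene":p=cv2.resize(p[170:300,160:330],None,fx=4,fy=4)
    if n=="top":p=cv2.resize(p[80:240,140:320],None,fx=4,fy=3.7)
    cv2.imwrite(f"pics/{n}3.png",p[:,:,::-1])
E
```

```text
time_s: 4.68
ee_pos: [0.5497, 0.0824, 0.2288]
tool_rot: [-2.194, -2.247, 0.003]
ft_force: [-0.0, -0.3, -3.8]
grip_width: 0.13
[0.54968619 0.08243826 0.22879805] yaw y-axis 1.3672616195363545 tilt z [-2.14201515e-03 -6.34684559e-04 -9.99997504e-01] F [-0.03931674 -0.25119079 -3.80138303]
```

View pics/wrist3.png

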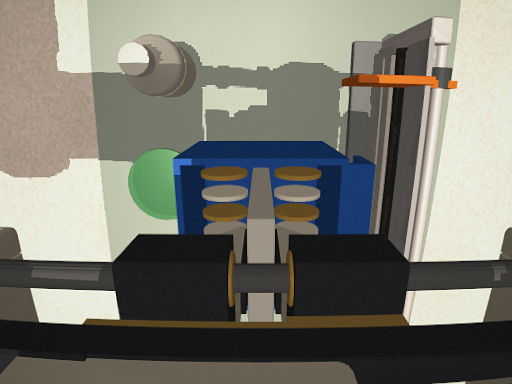

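View pics/scene3.png

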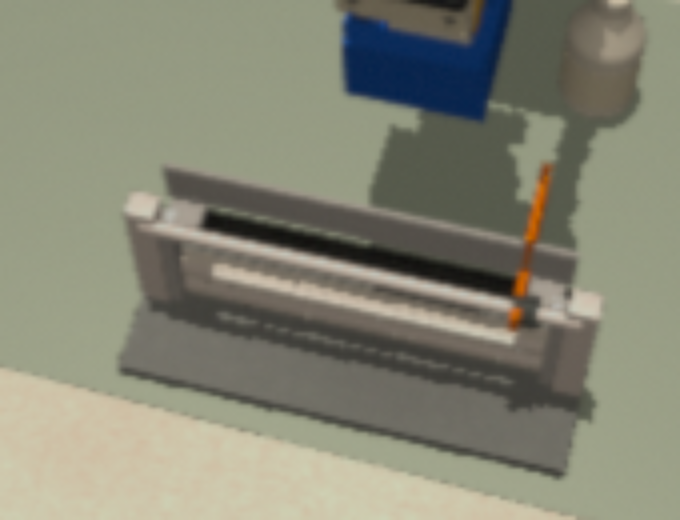

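View pics/top3.png

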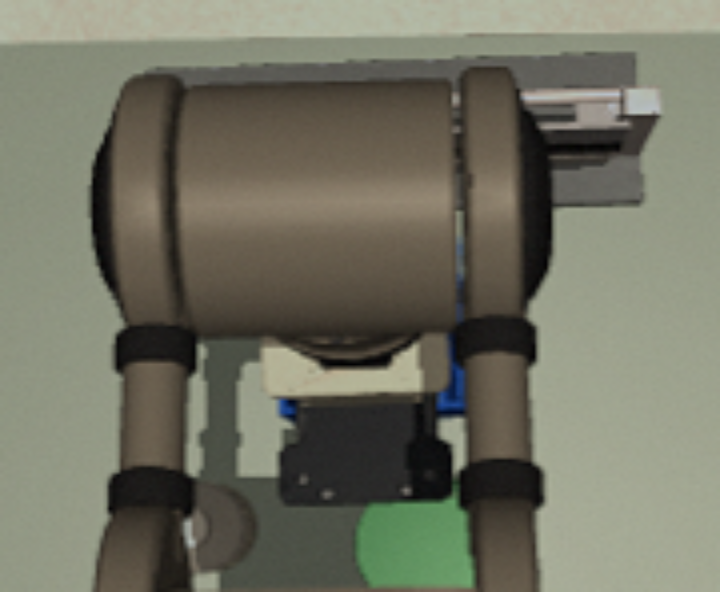

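```bash
python3 - <<'E'
from h import *
np.set_printoptions(precision=1,suppress=True)
p,d,T=load("wrist3.npz");C=cloud("wrist",p,d,T)
o=np.array([.6702,.0752]);a=np.radians(1.35);R=np.array([[np.cos(a),-np.sin(a)],[np.sin(a),np.cos(a)]])
Q=np.dstack([(C[...,:2]-o)@R,C[...,2]])*1000
for row in [60,110,130,150,180,210,240]:
    print(row,[ (c,*Q[row,c].round(0).astype(int)) for c in range(340,450,4)])
im=cv2.resize(p[10:260,320:470],None,fx=3.5,fy=2.4,interpolation=cv2.INTER_NEAREST);cv2.imwrite("pics/w3z.png",im[:,:,::-1])
hsv=cv2.cvtColor(p,cv2.COLOR_RGB2HSV)
v,u=np.mgrid[0:384,0:512]
m=(u>338)&(u<470)&(v>60)&(v<95)&(hsv[...,0]<15)&(hsv[...,1]>150)
k=m&(Q[...,2]>148)&(Q[...,2]<162);print("stop top",k.sum(),Q[k].mean(0),Q[k].min(0),Q[k].max(0))
P=onplane("wrist",np.c_[u[k],v[k]].astype(float),.155,T);q=((P[:,:2]-o)@R*1000);print(cv2.minAreaRect(q.astype(np.float32)))
k=m&(Q[...,2]>110)&(Q[...,2]<145);print("stop face",k.sum(),np.percentile(Q[k],[5,50,95],axis=0))
E
```

```text
60 [(340, np.int64(-30), np.int64(131), np.int64(1)), (344, np.int64(-25), np.int64(131), np.int64(1)), (348, np.int64(-21), np.int64(131), np.int64(2)), (352, np.int64(-18), np.int64(130), np.int64(9)), (356, np.int64(-15), np.int64(129), np.int64(14)), (360, np.int64(-10), np.int64(130), np.int64(12)), (364, np.int64(-5), np.int64(130), np.int64(11)), (368, np.int64(-1), np.int64(130), np.int64(12)), (372, np.int64(4), np.int64(130), np.int64(11)), (376, np.int64(9), np.int64(130), np.int64(10)), (380, np.int64(8), np.int64(129), np.int64(24)), (384, np.int64(10), np.int64(128), np.int64(32)), (388, np.int64(8), np.int64(126), np.int64(49)), (392, np.int64(10), np.int64(125), np.int64(53)), (396, np.int64(-1), np.int64(121), np.int64(92)), (400, np.int64(0), np.int64(120), np.int64(98)), (404, np.int64(3), np.int64(120), np.int64(100)), (408, np.int64(0), np.int64(118), np.int64(115)), (412, np.int64(0), np.int64(117), np.int64(121)), (416, np.int64(0), np.int64(116), np.int64(129)), (420, np.int64(0), np.int64(116), np.int64(135)), (424, np.int64(0), np.int64(115), np.int64(142)),
[... 8206 characters left out ...]
, np.int64(25), np.int64(-38), np.int64(116)), (420, np.int64(28), np.int64(-38), np.int64(117)), (424, np.int64(97), np.int64(-90), np.int64(1)), (428, np.int64(103), np.int64(-91), np.int64(-1)), (432, np.int64(109), np.int64(-91), np.int64(0)), (436, np.int64(114), np.int64(-90), np.int64(1)), (440, np.int64(121), np.int64(-91), np.int64(-1)), (444, np.int64(125), np.int64(-91), np.int64(1)), (448, np.int64(131), np.int64(-91), np.int64(0))]
stop top 746 [-25.6  99.9 154.3] [-52.5  96.8 148.1] [  3.4 103.1 157.3]
((-25.53653335571289, 99.80975341796875), (6.348334789276123, 57.23947525024414), 89.96737670898438)
stop face 359 [[-52.3  96.9 111.8]
 [-19.8  97.6 124.9]
 [ 37.7 102.4 140.6]]
```

View pics/w3z.png

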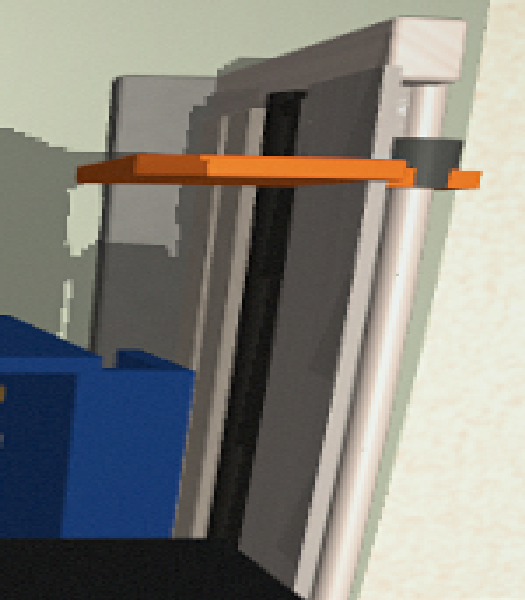

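```bash
cat >> h.py <<'E'
O=np.array([.6702,.0752]);_a=np.radians(1.35);RP=np.array([[np.cos(_a),-np.sin(_a)],[np.sin(_a),np.cos(_a)]])
def gp(px,py,z,yaw=1.35):
    s=r.get_state();print("panel-frame mm",((s["ee_pos"][:2]-O)@RP)*1000,s["ee_pos"][2]*1000);me()
    go([*(O+RP@np.array([px,py])/1000),z],yaw)
E
python3 -c "
from h import *
gp(-49.7,20,.2288)"
```

```text
panel-frame mm [-120.30163941    9.25179347] 229.46671086376674
[0.54971378 0.08161495 0.22946671] yaw y-axis 1.2674979741619983 tilt z [-1.01276156e-03 -5.21701294e-04 -9.99999351e-01] F [-0.13504885  0.5591126  -3.26313109]
t 4.825 tcp [0.5497 0.0816 0.2295] F [-0.135   0.5591 -3.2631] w 0.12894028949606745
shift [0.0109 0.0706 0.0006] turn [-0.0587  0.0286 -0.0825]
```

```bash
python3 -m jog '[0.005,0.02,0,0,0,0,-1,0.011,0.04,0,0,0,0,-1,0.011,0.06,0,0,0,0,-1,0.011,0.0706,0,0,0,0,-1,0.011,0.0706,0,0,0,0,-1]'; python3 - <<'E'
from h import *
gp(-49.7,20,.19)
for n in ["wrist","scene"]:
    c=r.get_calibration(n)
    p,d=r.read_camera(n);np.savez(f"{n}4.npz",p=p,d=d,T=c["world_from_camera"])
    if n=="scene":p=cv2.resize(p[170:300,160:330],None,fx=4,fy=4)
    cv2.imwrite(f"pics/{n}4.png",p[:,:,::-1])
E
```

```text
time_s: 5.45
ee_pos: [0.6201, 0.0935, 0.2291]
tool_rot: [-2.197, -2.244, 0.002]
ft_force: [0.0, 0.5, -3.8]
grip_width: 0.13
panel-frame mm [-49.65992978  19.4886004 ] 229.06139528790064
[0.62009471 0.09351321 0.2290614 ] yaw y-axis 1.2186446441372294 tilt z [-1.63957645e-03 -6.13481724e-04 -9.99998468e-01] F [ 0.03861046  0.47873818 -3.82252191]
t 5.45 tcp [0.6201 0.0935 0.2291] F [ 0.0386  0.4787 -3.8225] w 0.13018761357498276
shift [0.0005 0.     0.0391] turn [-0.0947  0.033  -0.1313]
```

View pics/wrist4.png

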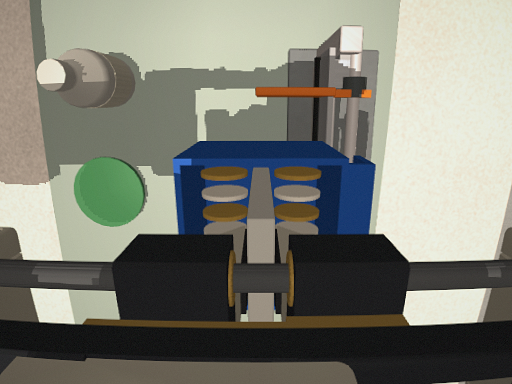

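View pics/scene4.png

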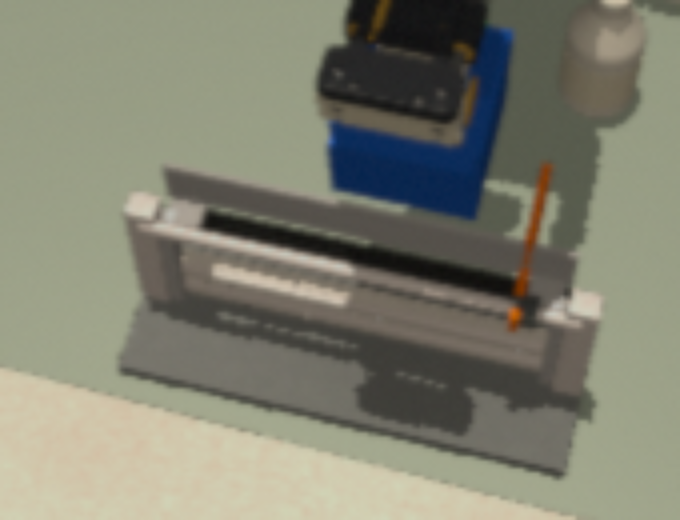

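```bash
python3 -m jog '[0,0,0.02,0,0,0,-1,0,0,0.039,0,0,0,-1,0,0,0.044,0,0,0,-1,0,0,0.044,0,0,0,-1]'; python3 - <<'E'
from h import *
np.set_printoptions(precision=1,suppress=True)
gp(-49.7,20,.16)
c=r.get_calibration("wrist")
p,d=r.read_camera("wrist");np.savez("wrist5.npz",p=p,d=d,T=c["world_from_camera"])
C=cloud("wrist",p,d,c["world_from_camera"])
Q=np.dstack([(C[...,:2]-O)@RP,C[...,2]])*1000
for row in range(100,232,10):
    print(row,[ tuple(int(x) for x in (cc,*Q[row,cc].round(0))) for cc in range(316,380,4)])
cv2.imwrite("pics/w5.png",cv2.resize(p[60:240,270:400],None,fx=5,fy=3.3,interpolation=cv2.INTER_NEAREST)[:,:,::-1])
E
```

```text
time_s: 6.05
ee_pos: [0.6192, 0.0938, 0.1857]
tool_rot: [-2.197, -2.245, 0.003]
ft_force: [-0.5, -0.5, -2.8]
grip_width: 0.123
panel-frame mm [-50.6  19.8] 185.6737497918397
[0.6 0.1 0.2] yaw y-axis 1.2460661211876214 tilt z [-0. -0. -1.] F [-0.5 -0.5 -2.8]
t 6.05 tcp [0.6192 0.0938 0.1857] F [-0.4652 -0.5361 -2.8254] w 0.1232192474001085
shift [0.0002 0.0009 0.0257] turn [-0.1055  0.0288 -0.1039]
100 [(316, 6, 95, 12), (320, 8, 95, 24), (324, -2, 95, 95), (328, 0, 95, 99), (332, 0, 95, 114), (336, 0, 95, 127), (340, 0, 95, 138), (344, 0, 94, 146), (348, 3, 94, 146), (352, 42, 96, 11), (356, 46, 96, 12), (360, 50, 96, 12), (364, 23, 95, 113), (368, 25, 95, 116), (372, 27, 95, 117), (376, 30, 95, 116)]
110 [(316, 6, 86, 12), (320, 9, 86, 20), (324, -2, 87, 95), (328, 1, 88, 98), (332, 0, 88, 116), (336, 0, 88, 129), (340, 0, 88, 139), (344, 1, 89, 146), (348, 3, 89, 148), (352, 42, 86, 12), (356, 47, 86, 11), (360, 51, 86, 12), (364, 23, 88, 113), (368, 25, 88, 117), (372, 27, 88, 118), (376, 31, 88, 116)]
120 [(316, 6, 76, 13), (320, 8, 76, 24), (324, -1, 80, 94), (328, 1, 80, 99), (
[... 3035 characters left out ...]
1), (368, 8, 38, 182), (372, 72, -20, 12), (376, 77, -20, 11)]
220 [(316, -8, 7, 115), (320, -8, 14, 132), (324, -8, 19, 146), (328, -8, 23, 156), (332, -8, 27, 167), (336, -8, 31, 178), (340, -7, 32, 181), (344, -5, 32, 181), (348, -2, 32, 181), (352, 0, 32, 181), (356, 2, 32, 180), (360, 4, 32, 181), (364, 7, 32, 181), (368, 8, 32, 182), (372, 73, -32, 12), (376, 78, -32, 11)]
230 [(316, -10, 6, 131), (320, -8, 7, 134), (324, -8, 12, 146), (328, -8, 17, 158), (332, -7, 21, 168), (336, -8, 25, 178), (340, -6, 26, 180), (344, -4, 26, 180), (348, -2, 26, 182), (352, 0, 26, 181), (356, 3, 26, 181), (360, 5, 26, 181), (364, 7, 26, 181), (368, 9, 26, 181), (372, 74, -43, 12), (376, 79, -43, 13)]
```

View pics/w5.png

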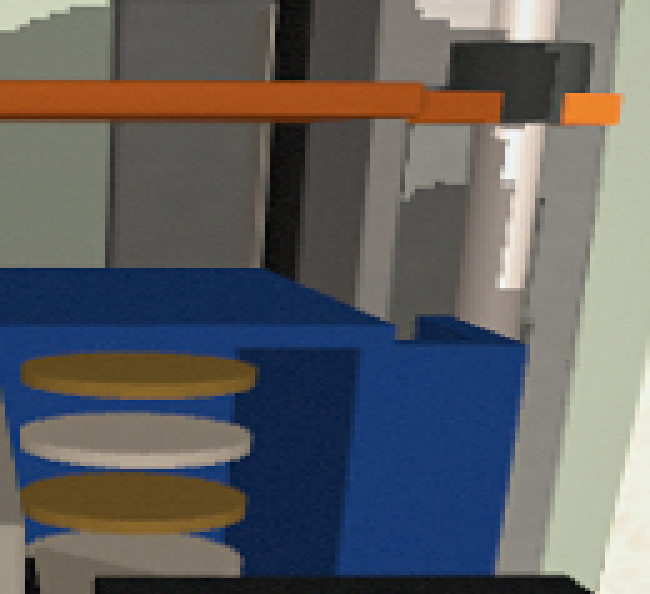

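```bash
python3 -m jog '[0,0.0009,0.001,0,0,0,-1,0,0.0009,0.008,0,0,0,-1,0,0.0009,0.015,0,0,0,-1,0,0.0009,0.015,0,0,0,-1]'; python3 - <<'E'
from h import *
gp(-49.7,20,.16)
E
```

```text
time_s: 6.6
ee_pos: [0.6198, 0.0938, 0.1701]
tool_rot: [-2.196, -2.244, 0.004]
ft_force: [-0.7, -0.0, -3.8]
grip_width: 0.127
panel-frame mm [-49.90453284  19.7845304 ] 170.08355029777283
[0.6198432  0.0938033  0.17008355] yaw y-axis 1.2445040834130356 tilt z [-2.83851479e-03 -5.88776867e-04 -9.99995798e-01] F [-0.74594297 -0.01615465 -3.77503989]
t 6.6 tcp [0.6198 0.0938 0.1701] F [-0.7459 -0.0162 -3.775 ] w 0.1271947920863085
shift [0.0002 0.0002 0.0101] turn [-0.1634  0.03   -0.1055]
```

```bash
python3 -m jog '[0,0,0.003,-0.15,0,0,-1,0,0,0.006,-0.15,0,0,-1,0,0,0.009,-0.15,0,0,-1,0,0,0.011,-0.15,0,0,-1]'; python3 -m jog '[0,0,0.001,0,0,0,-1,0,0,0.001,0,0,0,-1]'; python3 -m jog '[0,0,0.001,0,0,0,-1,0,0,0.001,0,0,0,-1]'
```

```text
time_s: 7.1
ee_pos: [0.6198, 0.0938, 0.1589]
tool_rot: [2.197, 2.245, -0.001]
ft_force: [0.4, -1.0, -3.5]
grip_width: 0.13
time_s: 7.35
ee_pos: [0.6198, 0.0938, 0.1578]
tool_rot: [2.197, 2.245, -0.001]
ft_force: [0.1, 0.5, -4.0]
grip_width: 0.129
time_s: 7.6
ee_pos: [0.6198, 0.0938, 0.1568]
tool_rot: [2.197, 2.245, -0.001]
ft_force: [0.1, -0.2, -3.9]
grip_width: 0.126
```

```bash
python3 -m jog '[0,0,0.0006,0,0,0,-1,0,0,0.0006,0,0,0,-1]'; python3 -m jog '[0,0,0.0006,0,0,0,-1,0,0,0.0006,0,0,0,-1]';
```

```text
time_s: 7.85
ee_pos: [0.6197, 0.0938, 0.1561]
tool_rot: [-2.197, -2.245, 0.001]
ft_force: [-0.3, 0.2, -3.6]
grip_width: 0.128
time_s: 8.1
ee_pos: [0.6197, 0.0938, 0.1555]
tool_rot: [-2.197, -2.245, 0.001]
ft_force: [-0.4, -0.5, -3.7]
grip_width: 0.129
```

```bash
python3 -m jog '[0,0,0.0006,0,0,0,-1,0,0,0.0006,0,0,0,-1]'; python3 -m jog '[0,0,0.0006,0,0,0,-1,0,0,0.0006,0,0,0,-1]';
```

```text
time_s: 8.35
ee_pos: [0.6198, 0.0938, 0.1552]
tool_rot: [2.197, 2.245, -0.001]
ft_force: [-0.9, 0.8, -1.1]
grip_width: 0.124
time_s: 8.6
ee_pos: [0.6199, 0.0939, 0.1551]
tool_rot: [2.197, 2.245, -0.0]
ft_force: [-1.6, 0.2, 1.1]
grip_width: 0.125
```

```bash
python3 -m jog '[0.003,0,0.0002,0,0,0,-1,0.006,0,0.0002,0,0,0,-1,0.009,0,0.0002,0,0,0,-1,0.012,0,0.0002,0,0,0,-1]'; python3 - <<'E'
from h import *
gp(-49.7,50,.155)
E
```

```text
time_s: 9.1
ee_pos: [0.6199, 0.1059, 0.1551]
tool_rot: [2.196, 2.245, 0.0]
ft_force: [-0.4, -2.6, 1.4]
grip_width: 0.129
panel-frame mm [-49.57558741  31.90147508] 155.0581410981908
[0.61988658 0.10592463 0.15505814] yaw y-axis 1.2488717309456498 tilt z [ 1.17591201e-03 -7.96874324e-04 -9.99998991e-01] F [-0.42736473 -2.58990734  1.36543583]
t 9.1 tcp [0.6199 0.1059 0.1551] F [-0.4274 -2.5899  1.3654] w 0.12944943465172765
shift [ 0.0181 -0.0002  0.    ] turn [ 0.0663  0.0472 -0.1012]
```

```bash
python3 -m jog '[0.003,0,0.0002,0,0,0,-1,0.006,0,0.0002,0,0,0,-1,0.009,0,0.0002,0,0,0,-1,0.012,0,0.0002,0,0,0,-1,0.013,0,0.0002,0,0,0,-1]'; python3 - <<'E'
from h import *
gp(-49.7,50,.155)
c=r.get_calibration("wrist")
p,d=r.read_camera("wrist");T=c["world_from_camera"]
cv2.imwrite("pics/w6.png",p[:,:,::-1])
E
```

```text
time_s: 9.72
ee_pos: [0.6197, 0.1191, 0.155]
tool_rot: [2.196, 2.244, 0.001]
ft_force: [0.1, -3.0, 2.4]
grip_width: 0.129
panel-frame mm [-49.46114567  45.03488171] 154.98546519225064
[0.61969157 0.11905709 0.15498547] yaw y-axis 1.2576113767682495 tilt z [ 1.51737717e-03 -9.15306160e-04 -9.99998430e-01] F [ 0.08217269 -3.01033398  2.39621507]
t 9.725 tcp [0.6197 0.1191 0.155 ] F [ 0.0822 -3.0103  2.3962] w 0.12899021573379313
shift [ 0.005  -0.0002 -0.    ] turn [ 0.0857  0.0544 -0.0924]
```

View pics/w6.png

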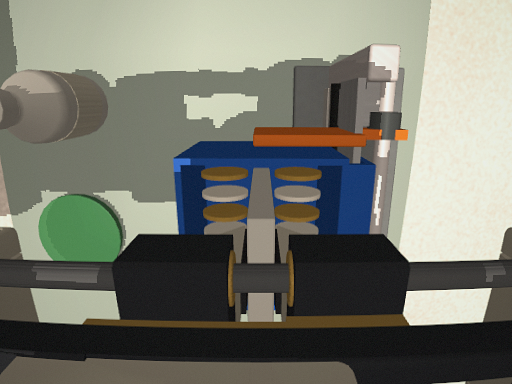

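```bash
python3 -m jog '[0.001,0,0,0,0,0,-1,0.002,0,0,0,0,0,-1,0.003,0,0,0,0,0,-1]'; python3 -m jog '[0.0005,0,0,0,0,0,-1,0.001,0,0,0,0,0,-1]'; python3 -m jog '[0.0005,0,0,0,0,0,-1,0.001,0,0,0,0,0,-1]'
```

```text
time_s: 10.15
ee_pos: [0.6196, 0.1221, 0.155]
tool_rot: [2.196, 2.244, 0.001]
ft_force: [0.0, -3.0, 2.2]
grip_width: 0.13
time_s: 10.4
ee_pos: [0.6196, 0.1231, 0.155]
tool_rot: [2.196, 2.244, 0.001]
ft_force: [-0.2, -2.1, 1.3]
grip_width: 0.128
time_s: 10.65
ee_pos: [0.6196, 0.1241, 0.155]
tool_rot: [2.196, 2.244, 0.001]
ft_force: [-0.1, -2.8, 2.6]
grip_width: 0.127
```

```bash
python3 -m jog '[0.0004,0,0,0,0,0,-1,0.0008,0,0,0,0,0,-1]'; python3 -m jog '[0.0004,0,0,0,0,0,-1,0.0008,0,0,0,0,0,-1]'; python3 -c "
from h import *
gp(-49.7,50,.155)"
```

```text
time_s: 10.9
ee_pos: [0.6196, 0.125, 0.155]
tool_rot: [2.196, 2.244, 0.001]
ft_force: [0.4, -2.4, 3.2]
grip_width: 0.131
time_s: 11.15
ee_pos: [0.6196, 0.1255, 0.155]
tool_rot: [2.196, 2.244, 0.0]
ft_force: [0.2, -4.4, 2.2]
grip_width: 0.127
panel-frame mm [-49.42294871  51.5107193 ] 154.9925391512235
[0.61957719 0.12553203 0.15499254] yaw y-axis 1.2519694279023725 tilt z [ 0.00153087 -0.00138848 -0.99999786] F [ 0.20622646 -4.38092379  2.20568582]
t 11.15 tcp [0.6196 0.1255 0.155 ] F [ 0.2062 -4.3809  2.2057] w 0.1265588893286432
shift [-0.0015 -0.0003 -0.    ] turn [ 0.0859  0.0815 -0.0981]
```

```bash
python3 -m jog '[0.0004,0,0,0,0,0,-1,0.0004,0,0,0,0,0,-1]'; python3 -m jog '[0.0004,0,0,0,0,0,-1,0.0004,0,0,0,0,0,-1]'
```

```text
time_s: 11.4
ee_pos: [0.6196, 0.1255, 0.155]
tool_rot: [2.196, 2.244, -0.001]
ft_force: [0.1, -5.0, 2.9]
grip_width: 0.129
time_s: 11.65
ee_pos: [0.6196, 0.1255, 0.155]
tool_rot: [2.195, 2.243, -0.001]
ft_force: [0.2, -4.8, 2.1]
grip_width: 0.125
```

```bash
python3 -m jog '[0,-0.0006,0,0,0,0,-1,0,-0.0012,0,0,0,0,-1]'; python3 -m jog '[0,-0.0004,0,0,0,0,-1,0,-0.0008,0,0,0,0,-1]';  python3 -c "
from h import *
gp(-52.5,51.5,.155)"
```

```text
time_s: 11.9
ee_pos: [0.6188, 0.1255, 0.1549]
tool_rot: [2.195, 2.243, -0.0]
ft_force: [3.3, -3.3, -0.6]
grip_width: 0.129
time_s: 12.15
ee_pos: [0.6183, 0.1255, 0.1549]
tool_rot: [2.195, 2.243, 0.001]
ft_force: [3.6, -5.0, -0.8]
grip_width: 0.132
panel-frame mm [-50.74705925  51.51223642] 154.89100870344512
[0.61825341 0.12550235 0.15489101] yaw y-axis 1.2360583405705174 tilt z [ 0.0029901  -0.00247603 -0.99999246] F [ 3.64757074 -4.96166975 -0.75969567]
t 12.15 tcp [0.6183 0.1255 0.1549] F [ 3.6476 -4.9617 -0.7597] w 0.13183285182226914
shift [-0.     -0.0018 -0.0001] turn [ 0.1681  0.1457 -0.1142]
```

```bash
python3 -m jog '[0,-0.0004,0,0,0,0,-1,0,-0.0008,0,0,0,0,-1]'; python3 -m jog '[0,-0.0009,0.001,-1,0,0,-1,0,-0.0003,0.001,-1,0,0,-1]';  python3 -c "
from h import *
gp(-52.5,51.5,.155)"
```

```text
time_s: 12.4
ee_pos: [0.6176, 0.1255, 0.1549]
tool_rot: [2.194, 2.242, 0.001]
ft_force: [3.1, -3.7, -0.3]
grip_width: 0.127
time_s: 12.65
ee_pos: [0.6167, 0.1255, 0.1539]
tool_rot: [2.186, 2.234, 0.02]
ft_force: [-0.0, -3.0, 2.1]
grip_width: 0.133
panel-frame mm [-52.33239417  51.5268694 ] 153.92117882104517
[0.61666817 0.12547963 0.15392118] yaw y-axis 1.240450777615677 tilt z [ 0.02027982 -0.00216107 -0.99979201] F [-0.02025903 -2.97026149  2.11003086]
t 12.65 tcp [0.6167 0.1255 0.1539] F [-0.0203 -2.9703  2.11  ] w 0.13298097787460206
shift [-0.     -0.0001 -0.0011] turn [ 1.1589  0.15   -0.1111]
```

```bash
python3 -m jog '[0,-0.0001,0.0005,-0.5,0,0,-1,0,-0.0002,0.001,-1,0,0,-1]'; python3 -m jog '[0,-0.0001,0.0005,-0.5,0,0,-1,0,-0.0002,0.001,-1,0,0,-1]';  python3 -c "
from h import *
gp(-52.5,51.5,.155)"
```

```text
time_s: 12.9
ee_pos: [0.6164, 0.1254, 0.153]
tool_rot: [2.177, 2.225, 0.04]
ft_force: [0.9, -4.7, 2.9]
grip_width: 0.126
time_s: 13.15
ee_pos: [0.6163, 0.1254, 0.1521]
tool_rot: [2.168, 2.216, 0.06]
ft_force: [0.6, -3.3, 3.2]
grip_width: 0.127
panel-frame mm [-52.75088493  51.50003068] 152.09781921386008
[0.61625043 0.12544294 0.15209782] yaw y-axis 1.255648695649066 tilt z [ 0.05643767 -0.001422   -0.99840511] F [ 0.56173702 -3.30395789  3.2454856 ]
t 13.15 tcp [0.6163 0.1254 0.1521] F [ 0.5617 -3.304   3.2455] w 0.12683285317424803
shift [-0.      0.0004 -0.0029] turn [ 3.2327  0.1549 -0.0986]
```

```bash
python3 -c "
from h import *
print(r.get_state()['ft_torque'])";python3 -m jog '[0,-0.0001,0.0003,-0.3,0,0,-1,0,-0.0001,0.0006,-0.7,0,0,-1]'; python3 -m jog '[0,-0.0001,0.0003,-0.3,0,0,-1,0,-0.0001,0.0006,-0.7,0,0,-1]';  python3 -c "
from h import *
print(r.get_state()['ft_torque'])
gp(-52.5,51.5,.155)"
```

```text
[-0.9192221  -0.45888893 -0.03086068]
time_s: 13.4
ee_pos: [0.6161, 0.1254, 0.1515]
tool_rot: [2.161, 2.209, 0.073]
ft_force: [0.9, -4.9, 2.5]
grip_width: 0.129
time_s: 13.65
ee_pos: [0.616, 0.1254, 0.1508]
tool_rot: [2.155, 2.203, 0.087]
ft_force: [0.1, -4.3, 2.5]
grip_width: 0.125
[-0.89919843 -0.41860574 -0.05734376]
panel-frame mm [-52.96569269  51.49567443] 150.8089175758999
[0.61603578 0.12543352 0.15080892] yaw y-axis 1.2584374135994296 tilt z [ 8.13519492e-02 -8.93677749e-04 -9.96685036e-01] F [ 0.06697148 -4.32899485  2.53207172]
t 13.65 tcp [0.616  0.1254 0.1508] F [ 0.067  -4.329   2.5321] w 0.12463962168908096
shift [-0.      0.0008 -0.0041] turn [ 4.6639  0.1572 -0.0978]
```

```bash
python3 - <<'E'
from h import *
for n in ["wrist","scene"]:
    c=r.get_calibration(n)
    p,d=r.read_camera(n);T=c["world_from_camera"]
    if n=="scene":p=cv2.resize(p[170:300,160:330],None,fx=4,fy=4)
    else:
        C=cloud("wrist",p,d,T);Q=np.dstack([(C[...,:2]-O)@RP,C[...,2]])*1000
        for row in (175,190,200):
            print(row,[ tuple(int(x) for x in (cc,*Q[row,cc].round(0))) for cc in range(316,384,4)])
    cv2.imwrite(f"pics/{n}7.png",p[:,:,::-1])
E
```

```text
175 [(316, -12, 79, 108), (320, -8, 78, 104), (324, -6, 78, 105), (328, -7, 81, 118), (332, -8, 84, 128), (336, -9, 86, 139), (340, -9, 88, 147), (344, -8, 88, 150), (348, -6, 88, 150), (352, -4, 88, 150), (356, -2, 88, 150), (360, 0, 88, 151), (364, 2, 89, 152), (368, 5, 88, 149), (372, 6, 88, 151), (376, 26, 80, 114), (380, 28, 80, 116)]
190 [(316, -8, 65, 93), (320, -5, 65, 95), (324, -6, 69, 108), (328, -7, 72, 120), (332, -8, 75, 131), (336, -9, 78, 141), (340, -10, 80, 149), (344, -8, 81, 151), (348, -6, 80, 150), (352, -4, 80, 150), (356, -1, 80, 150), (360, 1, 80, 150), (364, 3, 80, 151), (368, 5, 80, 151), (372, 7, 80, 151), (376, 26, 70, 115), (380, 28, 71, 117)]
200 [(316, -4, 54, 81), (320, -5, 58, 96), (324, -7, 63, 110), (328, -8, 67, 123), (332, -9, 70, 134), (336, -9, 73, 143), (340, -9, 75, 150), (344, -7, 75, 150), (348, -5, 75, 150), (352, -3, 75, 150), (356, -1, 75, 150), (360, 1, 75, 151), (364, 3, 75, 151), (368, 5, 75, 151), (372, 7, 75, 152), (376, 26, 64, 117), (380, 29, 64, 117)]
```

View pics/wrist7.png

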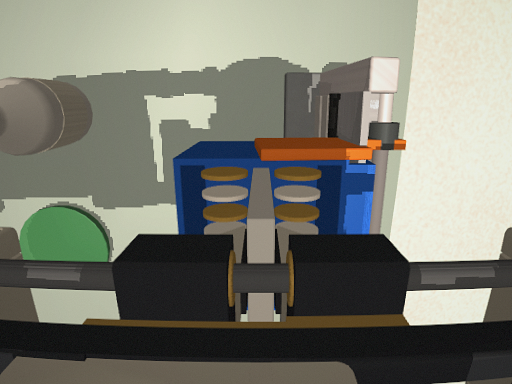

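View pics/scene7.png

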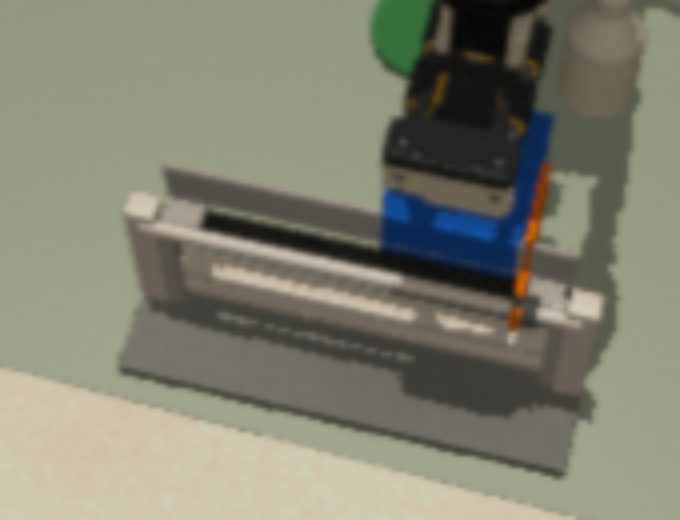

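```bash
python3 - <<'E'
from h import *
c=r.get_calibration("scene")
p,d=r.read_camera("scene");T=c["world_from_camera"]
cv2.imwrite("pics/s8.png",cv2.resize(p[205:270,235:315],None,fx=9,fy=9,interpolation=cv2.INTER_NEAREST)[:,:,::-1])
C=cloud("scene",p,d,T);Q=np.dstack([(C[...,:2]-O)@RP,C[...,2]])*1000
for col in (262,272,280):
    print(col,[ tuple(int(x) for x in (rr,*Q[rr,col].round(0))) for rr in range(222,262,2)])
E
```

```text
262 [(222, -1, 26, 151), (224, 6, 27, 153), (226, 7, 28, 144), (228, 10, 28, 140), (230, 9, 29, 129), (232, -3, 26, 97), (234, 4, 28, 100), (236, 9, 29, 99), (238, 13, 30, 95), (240, 30, 34, 117), (242, 31, 34, 109), (244, -13, 26, 12), (246, 13, 31, 53), (248, 21, 33, 57), (250, 24, 34, 52), (252, 21, 34, 35), (254, 25, 35, 32), (256, 22, 34, 13), (258, 28, 36, 13), (260, 33, 37, 13)]
272 [(222, -6, 49, 151), (224, -2, 50, 150), (226, 5, 52, 152), (228, 10, 53, 151), (230, 9, 53, 139), (232, 9, 54, 131), (234, 6, 53, 114), (236, 4, 54, 101), (238, 9, 55, 99), (240, 13, 56, 97), (242, 28, 58, 116), (244, 32, 59, 113), (246, -13, 54, 14), (248, 13, 58, 54), (250, 20, 59, 56), (252, 24, 60, 54), (254, 19, 60, 33), (256, 26, 61, 35), (258, 20, 61, 10), (260, 26, 62, 11)]
280 [(222, -41, 65, 100), (224, -7, 69, 148), (226, 0, 70, 151), (228, 4, 71, 148), (230, 9, 72, 149), (232, 10, 73, 141), (234, 9, 73, 130), (236, -2, 73, 98), (238, 4, 74, 100), (240, 8, 75, 96), (242, 11, 76, 92), (244, 30, 79, 118), (246, 33, 79, 114), (248, -14, 76, 10), (250, 14, 79, 54), (252, 20, 80, 55), (254, 25, 81, 56), (256, 20, 81, 32), (258, 27, 83, 36), (260, 21, 83, 12)]
```

View pics/s8.png

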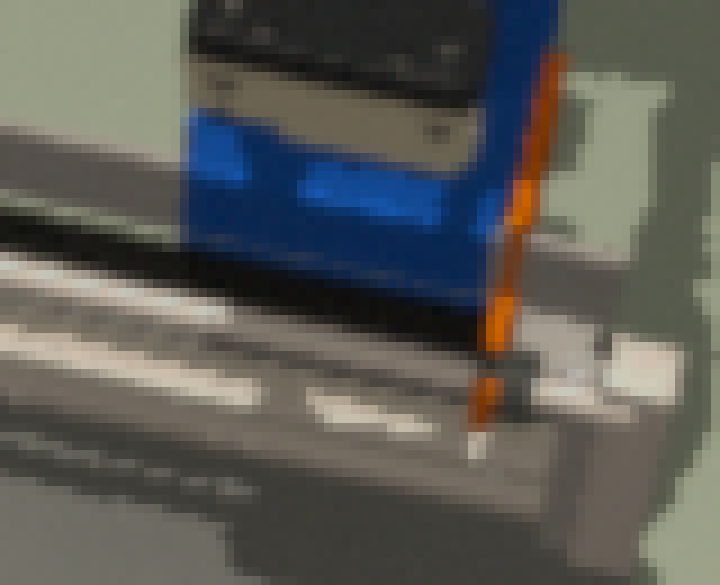

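```bash
python3 -m jog '[0,-0.0001,0.0002,-0.3,0,0,-1,0,-0.0001,0.0004,-0.5,0,0,-1]';  python3 -c "
from h import *
print(r.get_state()['ft_torque'])
gp(-52.5,51.5,.155)";python3 -m jog '[0,-0.0001,0.0002,-0.3,0,0,-1,0,-0.0001,0.0004,-0.5,0,0,-1]';  python3 -c "
from h import *
print(r.get_state()['ft_torque'])
gp(-52.5,51.5,.155)"
```

```text
time_s: 14.05
ee_pos: [0.616, 0.1254, 0.1504]
tool_rot: [2.15, 2.198, 0.096]
ft_force: [1.1, -4.3, 2.2]
grip_width: 0.13
[-0.92613602 -0.40061073 -0.07710458]
panel-frame mm [-52.97123688  51.47101208] 150.4111433346731
[0.61603082 0.12540874 0.15041114] yaw y-axis 1.2597042658861468 tilt z [ 9.01913260e-02 -6.86958379e-04 -9.95924220e-01] F [ 1.14928149 -4.31240321  2.15435707]
t 14.05 tcp [0.616  0.1254 0.1504] F [ 1.1493 -4.3124  2.1544] w 0.12965765444377375
shift [ 0.      0.0009 -0.0045] turn [ 5.1724  0.1569 -0.0971]
time_s: 14.3
ee_pos: [0.616, 0.1254, 0.1499]
tool_rot: [2.146, 2.193, 0.106]
ft_force: [1.8, -4.0, 2.7]
grip_width: 0.13
[-0.85789575 -0.37397127 -0.056454  ]
panel-frame mm [-53.04184533  51.50570984] 149.92154415081623
[0.61595942 0.12544176 0.14992154] yaw y-axis 1.2580408918565478 tilt z [ 9.91223851e-02 -4.64586184e-04 -9.95075141e-01] F [ 1.79158525 -4.01801015  2.72054056]
t 14.3 tcp [0.616  0.1254 0.1499] F [ 1.7916 -4.018   2.7205] w 0.12978507589699684
shift [-0.     0.001 -0.005] turn [ 5.6866  0.1557 -0.0994]
```

```bash
python3 -m jog '[0,0,0,0,0,0,-0.72,0,0,0,0,0,0,-0.66,0,0,0,0,0,0,-0.6,0,0,0,0,0,0,-0.5,0,0,0,0,0,0,-0.45]';  python3 - <<'E'
from h import *
gp(-52.5,51.5,.155)
for n in ["wrist","scene"]:
    c=r.get_calibration(n)
    p,d=r.read_camera(n)
    if n=="scene":p=cv2.resize(p[205:270,235:315],None,fx=9,fy=9)
    cv2.imwrite(f"pics/{n}9.png",p[:,:,::-1])
E
```

```text
time_s: 14.92
ee_pos: [0.6159, 0.1256, 0.1498]
tool_rot: [2.146, 2.194, 0.106]
ft_force: [0.7, 0.5, -0.0]
grip_width: 0.271
panel-frame mm [-53.13678929  51.62848603] 149.83724962553583
[0.6158616  0.12556227 0.14983725] yaw y-axis 1.26282056365087 tilt z [ 9.88291914e-02 -3.35446360e-04 -9.95104356e-01] F [ 0.74249003  0.48310932 -0.01239428]
t 14.925 tcp [0.6159 0.1256 0.1498] F [ 0.7425  0.4831 -0.0124] w 0.2707095845015798
shift [-0.0001  0.0011 -0.0051] turn [ 5.6699  0.1482 -0.0942]
```

View pics/wrist9.png

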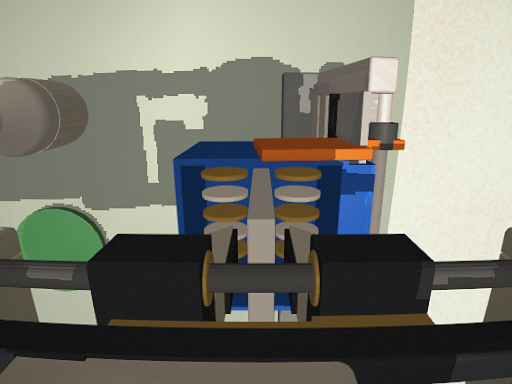

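View pics/scene9.png

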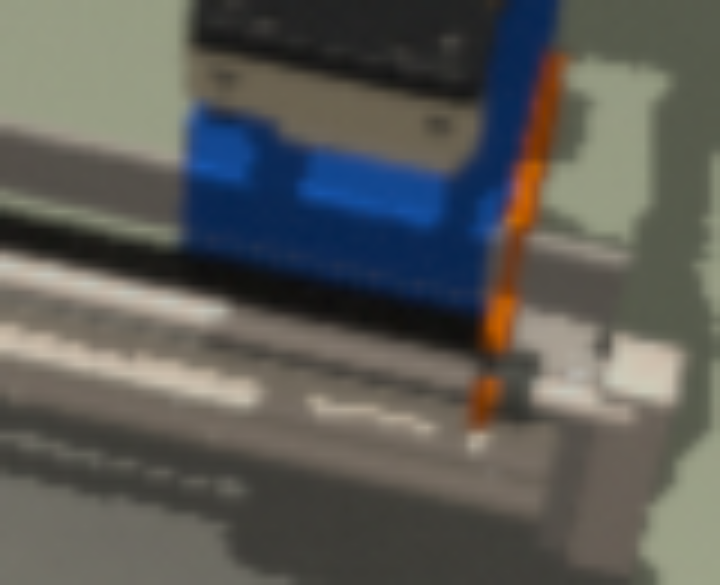

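```bash
python3 -m jog '[0,0,-0.005,0,0,0,-0.45,0,0,-0.02,0,0,0,-0.45,0,0,-0.04,0,0,0,-0.45,0,0,-0.07,0,0,0,-0.45,0,0,-0.1,0,0,0,-0.45]'; python3 -m jog '[-0.03,-0.03,-0.02,0,0,0,-0.4,-0.08,-0.08,-0.02,0,0,0,-0.4,-0.13,-0.13,-0.02,0,0,0,-0.4,-0.18,-0.18,-0.02,0,0,0,-0.4,-0.18,-0.18,-0.02,0,0,0,-0.4]'; python3 - <<'E'
from h import *
me()
for n in ["top","scene"]:
    c=r.get_calibration(n)
    p,d=r.read_camera(n);np.savez(f"{n}10.npz",p=p,d=d,T=c["world_from_camera"])
    if n=="scene":q=cv2.resize(p[160:300,150:390],None,fx=3.3,fy=3.3)
    else: q=cv2.resize(p[80:240,90:330],None,fx=3.3,fy=3.3)
    cv2.imwrite(f"pics/{n}10.png",q[:,:,::-1])
E
```

```text
time_s: 15.65
ee_pos: [0.6059, 0.1255, 0.2516]
tool_rot: [2.145, 2.193, 0.108]
ft_force: [-0.1, -0.0, -0.2]
grip_width: 0.278
time_s: 16.27
ee_pos: [0.4268, -0.0599, 0.2551]
tool_rot: [2.146, 2.189, 0.108]
ft_force: [-0.1, -0.7, -0.1]
grip_width: 0.299
[ 0.42678379 -0.05985144  0.25509098] yaw y-axis 1.1442486292806116 tilt z [ 0.10156808 -0.00136345 -0.99482766] F [-0.05001728 -0.71725906 -0.1059877 ]
```

View pics/scene10.png

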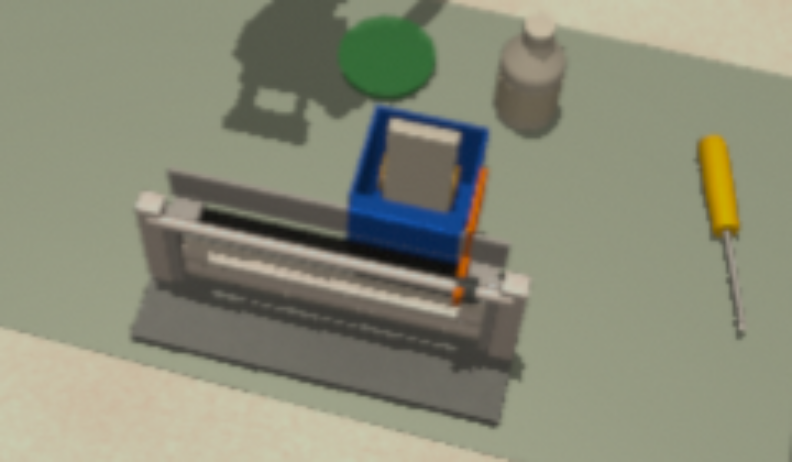

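View pics/top10.png

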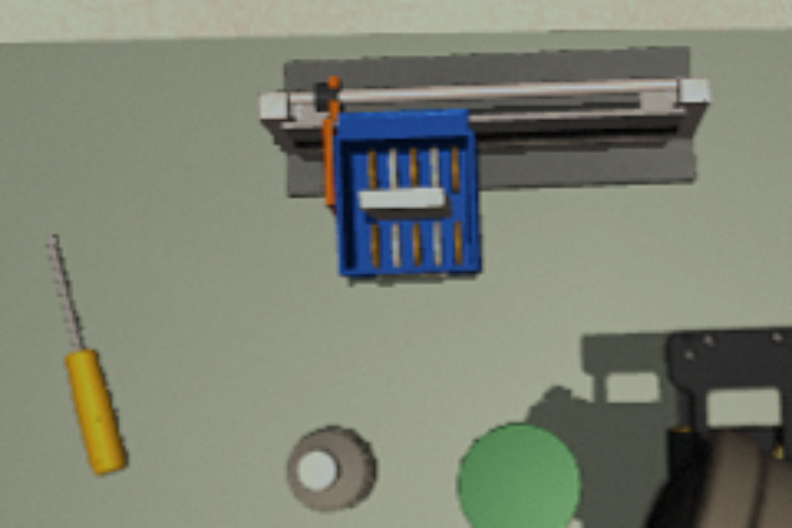

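```bash
python3 - <<'E'
from h import *
p,d,T=load("top10.npz");p0,_,_=load("top0.npz")
C=cloud("top",p,d,T);Q=np.dstack([(C[...,:2]-O)@RP,C[...,2]])*1000
for row in (122,128,134,138): print(row,[ (cc,*[int(x) for x in Q[row,cc].round(0)],*map(int,p[row,cc])) for cc in range(186,200,1)])
v,u=np.mgrid[0:384,0:512]
z=Q[...,2]; k=(u>190)&(u<240)&(v>110)&(v<165)&(p[...,2].astype(int)-p[...,0]>60)&(z>120)&(z<165)
A=np.c_[Q[k][:,:2],np.ones(k.sum())];co=np.linalg.lstsq(A,Q[k][:,2],rcond=None)[0]
print("rim plane tilt deg x",np.degrees(np.arctan(co[0])),"y",np.degrees(np.arctan(co[1])),Q[k].min(0),Q[k].max(0))
df=np.abs(p.astype(int)-p0).max(2)>40
for nm,s in dict(bottle=np.s_[205:240,175:207],driver=np.s_[148:226,100:132],dish=np.s_[205:247,226:252]).items(): print(nm,df[s].sum())
E
```

```text
122 [(186, -2, 112, 108, 28, 29, 29), (187, -2, 110, 110, 49, 29, 18), (188, -13, 102, 155, 131, 63, 17), (189, -13, 99, 158, 186, 95, 21), (190, -13, 98, 154, 148, 83, 42), (191, -12, 96, 149, 22, 50, 105), (192, -12, 94, 149, 24, 60, 129), (193, -11, 92, 147, 13, 36, 79), (194, -12, 90, 150, 16, 39, 82), (195, -12, 88, 149, 11, 36, 79), (196, -12, 86, 148, 16, 39, 83), (197, -12, 84, 147, 17, 39, 83), (198, -12, 82, 146, 16, 39, 83), (199, -12, 79, 146, 12, 36, 82)]
128 [(186, 5, 126, 12, 48, 52, 48), (187, 5, 123, 13, 46, 42, 39), (188, 5, 121, 13, 121, 59, 22), (189, -26, 100, 155, 185, 92, 21), (190, -26, 97, 157, 149, 74, 22), (191, -25, 96, 152, 40, 47, 95), (192, -24, 94, 148, 23, 61, 132), (193, -24, 92, 147, 16, 35, 72), (194, -21, 92, 129, 6, 14, 36), (195, -17, 92, 110, 6, 15, 37), (196, -13, 92, 91, 11, 34, 75), (197, -10, 92, 78, 28, 62, 133), (198, -10, 89, 78, 34, 71, 147), (199, -10, 87, 78, 32, 70, 145)]
134 [(186, -10, 126, 14, 96, 96, 90), (187, -9, 124, 9, 92, 91, 84), (188, -10, 121, 10, 134, 85, 50), (189, -38, 100, 153, 185, 101, 26), (190, -38, 98, 155, 156, 
[... 243 characters left out ...]
 -24, 90, 77, 30, 71, 146), (199, -23, 88, 74, 32, 70, 144)]
138 [(186, -20, 126, 12, 82, 82, 78), (187, -20, 124, 11, 66, 70, 67), (188, -19, 122, 8, 120, 69, 39), (189, -47, 100, 154, 181, 95, 22), (190, -47, 98, 156, 168, 82, 18), (191, -47, 96, 155, 106, 57, 64), (192, -46, 95, 150, 26, 56, 114), (193, -46, 93, 148, 14, 43, 92), (194, -43, 92, 134, 6, 16, 34), (195, -40, 92, 115, 2, 14, 36), (196, -36, 92, 96, 6, 20, 46), (197, -33, 92, 79, 17, 50, 110), (198, -33, 90, 78, 101, 121, 156), (199, -53, 76, 182, 171, 178, 172)]
rim plane tilt deg x 5.997706342066717 y 1.181997773121623 [-98.27169572   7.64608005 120.49939387] [  5.95373646  96.21438013 155.86101791]
bottle 0
driver 0
dish 20
```

```bash
python3 -c "
from h import *
me(); print(r.finish_job())"
```

```text
[ 0.42753284 -0.05972783  0.25517712] yaw y-axis 1.089099417458418 tilt z [ 0.10173011 -0.00147506 -0.99481094] F [0.73941704 0.52009783 0.35425066]
the job is handed in; nothing more can be done
None
```

The bin is hanging by itself on the rail, butted against the orange stop, and I handed the job in at about 16 s. No verdict is reported.

- **Hanging it:** I gripped the bin by the tab and lowered it so its lip went behind the rail about 31 mm to the right of the stop. The web touched the rail with the rail's top edge at about 147 mm, and the rail was carrying the bin at about 5 N.
- **Sliding and letting go:** I slid the bin left until it stopped moving at about 5 N. Then I eased it about 3 mm forward, leaned it towards its hanging angle while still holding it, and let go. I never clearly felt the back touch the bumper, but the bin barely moved on release.
- **Last checks:**
    - The camera and depth readings show the bin's left wall against the stop, within about 1–2 mm, and a lean of about 6°.
    - The scene camera had shown the lip behind the rail just before release.
    - The highest wrist reading I saw was about 6 N. The readings were taken between moves, so a short peak could have been missed.
    - The pictures show no change at the bottle or the screwdriver. About 20 pixels changed at the dish's edge, which I put down to the gripper's shadow and did not check further.

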